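# Set the laminator's selector by clicks and start it

### The job

Get the office laminator ready for thick pouches: with a fingertip, push the fin of its round selector clockwise, click by click, until it points at the fifth short mark after the long off mark, without turning it on past that setting. Then press the round start button fully down and let it come up again. Only push: do not pinch the fin between the fingers, do not press start before the selector is set, and leave the mug, pen cup, speaker and calculator where they are.

Things in the scene. Friction and masses are not known exactly. Their poses are not given: they have to be found in the camera images.
- laminator: White desktop laminator that does not move, 170 (x) by 400 (y) by 85 mm high, flat top. Origin: centre of its underside. At yaw 0 the feed slot faces the robot (-x) and +y is the robot's left. On top: the selector at x 0, y +85 mm (body frame) on a flush black panel; the start button at x 0, y -105 mm. Nothing else rises above the top.
- dial_centre (a point): On the selector's axis, level with the upper face of its disc, 93 mm above the table. The disc is plain metal, 80 mm in diameter, with a hub 18 mm in diameter that rises 4 mm above the disc.
- fin_tip (a point): Outer end of the selector's pointer fin, half-way up, 40 mm from the axis. The fin is one upright black radial bar on the disc, from 4 to 40 mm from the axis (nothing opposite), 14 mm thick, 24 mm tall (top 117 mm above the table); a thin white line runs along its top. Push its side 20 to 38 mm from the axis.
- selector (a joint): Selector angle, rad, growing clockwise from above. Eight sprung click positions 0.5236 apart, from 0 (off, long white mark on the panel) to 3.665 (end stop); the other seven have short marks, the fifth at 2.618. At q the fin points (285 degrees - q) counter-clockwise from the laminator's +x. Takes up to 0.12 N m (5 N on the fin); past half-way it snaps to the next. Starts at one of the first three.
- start_top (a point): Centre of the top face of the round grey start button, 34 mm in diameter, in a low grey housing on the laminator's top. It moves straight down with the button.
- start (a joint): Travel of the start button in m: 0 up, 0.006 fully down, which takes 5 N; it springs up again.
- mug: White mug, 80 mm in diameter, 95 mm high, handle at its +y side; stands beside or behind the laminator; origin: centre of its underside.
- pen_cup: Brown card cup, 78 mm in diameter at the rim, 95 mm high, with pens up to 145 mm; origin: centre of its underside.
- speaker: Black box-shaped speaker 65 by 65 by 70 mm; origin: centre of its underside.
- calculator: Flat grey calculator 115 by 75 by 14 mm; origin: centre of its underside.

How it is judged:
By the outcome, as a careful person would: the job done as asked, in the order asked, and still so for the second after the job is handed in, with the robot touching nothing.
It also fails if it takes over 58 s, if anything falls off the work surface, if the arm or the gripper's body presses on something with over 40 N, if the wrist force passes 120 N, or if a joint passes its speed limit or range.

### The arm

A 6-joint arm with a two-finger parallel gripper is mounted at the origin on the work surface. World frame = base frame: x ahead of the robot, y to its left, z up, the work surface at z = 0. Lengths are in m, angles in rad, forces in N, time in s.
With the tool pointing down it reaches from about 0.35 to 0.775 m from the base axis. Payload 7.3 kg.
Tool frame: the origin (TCP) lies between the finger pads; the fingertips stand 25 mm ahead of it and the grasp point (between the pads) lies 6 mm ahead of it; y points along the fingers, z is the direction in which the jaws open and shut, and the axes are right-handed (so a half turn about y gives the same grasp; the last joint's range is limited). The gripper opens to 92 mm and grips with 3 to 60 N. Pads are 19 mm wide; open, the fingers measure 130 mm over their backs; the gripper's body (75 mm by 190 mm) begins 47 mm behind the grasp point.
Start: joints at [-1.467, 0.342, 1.524, -0, 1.275, -0.146], TCP at [0.13, -0.509, 0.252] pointing down, gripper open.
Joint ranges: [-2.53, 2.53], [-0.77, 2.02], [0.04, 2.7], [-1, 4.14], [0.28, 2.66], [-3.11, 3.11]. Speed limits (rad/s): [2.57, 2.57, 3.14, 3.14, 3.14, 3.14].

### API

Orientations are given as [roll, pitch, yaw] about the fixed x, y, z axes, in that order (R = Rz(yaw) Ry(pitch) Rx(roll)).
In Python, from cell import sensors, read_camera, hand_in gives the robot as it stands. The module is installed in compiled form; this text tells all that it offers.
- The arm moves only by the tool send_rows, never from a script. Its argument "motion" is a list that holds one entry, the list of rows, each a list of 4 numbers: the shift along the tool's x, y, z in m, then the turn about the tool's y in degrees. In form: [[[tx, ty, tz, twist], ...]]. A call has 1 to 8 rows; each row is the pose to reach, as a shift and turn from the pose measured when the call began, along the tool's axes at that moment; what a row does not reach only later rows make up. A row lasts 1/10 s, in which the tool goes at most 50 mm and 8.59 degrees, less where a joint would pass 70% of its speed; a pose out of reach is approached as far as the arm can. A call with a gripper value outside its range is refused whole. "gripper" is the opening, from 0 (shut) to 1 (fully open), set as the call begins (left out, the last holds). The fingers move at their own pace and stop on an object; "grip_force" is the grip in N (left out, the last holds). Time passes only in rows, so rows that repeat a pose let the fingers close. It gives the time, the measured TCP pose, the force and the opening at its end, in the units of the state.
- sensors.observe(): the state, without advancing time (a new reading comes with each control period).
- read_camera(name): name is "scene" or "top"; returns a dict with "frame" (420x560x3 uint8, red, green, blue), "fx", "fy", "cx", "cy" (pixels), "distortion" ([k1, k2, p1, p2, k3] as OpenCV has them; the pictures are not rectified), "extrinsics" (4x4, takes a point from world to camera coordinates). Camera axes: x right, y up, looking along -z (the intrinsics and any distortion apply to the point x, -y, -z); pixel columns grow to the right and rows downward; lengths in m; the calibration is good to about 2 mm. A picture is of the moment at which its call begins. There is no depth.
- hand_in(): hands the job in, once; it reports no verdict.
The state is a dict: "time": time; "qpos": joint angles; "qvel": joint speeds; "joint_efforts": joint torques, N m; "tool_pos": TCP position; "tool_rot": TCP orientation; "contact_force": force on the tool from outside, world axes, zero at the start; "torque": the same for the moment, N m; "opening": finger opening in m.
Only numpy, scipy, OpenCV 4.12 (cv2) and the standard library are available. Lean on these libraries where they do the work, as an engineer would, in place of code of your own. Each camera call takes 0.05 s, during which the arm holds its last target.

## Working session

There is one attempt and no reset: what is moved stays moved. The work goes in short steps, Python scripts to look and compute and a tool call to move; the robot and the scene stay as the last step left them, time stands still between calls to the robot, and variables do not carry over. Pictures are saved under pics/ and viewed, and the job is handed in when it is done.

Besides the shell and the picture viewer there is one more tool, called in YAML: its name, and indented under it one key for each argument. send_rows: Moves the arm, as the interface text tells. Its arguments: {"type":"object","properties":{"motion":{"type":"array"},"gripper":{"type":"number"},"grip_force":{"type":"number"}},"required":["motion"]}

```bash
mkdir -p pics
cat > h.py <<'E'
import numpy as np, cv2
from cell import sensors, read_camera, hand_in
def save(name,fn):
    c=read_camera(name); cv2.imwrite(fn,c["frame"][:,:,::-1]); 
    import pickle; pickle.dump({k:c[k] for k in c},open(fn+".pkl","wb")); return c
def load(fn):
    import pickle; return pickle.load(open(fn+".pkl","rb"))
def K(c): return np.array([[c["fx"],0,c["cx"]],[0,c["fy"],c["cy"]],[0,0,1.]])
def pix2w(c,uv,z):
    p=cv2.undistortPoints(np.array([[uv]],float),K(c),np.array(c["distortion"],float))[0,0]
    d=np.array([p[0],-p[1],-1]); E=np.array(c["extrinsics"]); R=E[:3,:3];t=E[:3,3]
    o=-R.T@t; d=R.T@d; return o+d*(z-o[2])/d[2]
def w2pix(c,P):
    E=np.array(c["extrinsics"]); q=E[:3,:3]@np.array(P,float)+E[:3,3]
    q=np.array([q[0],-q[1],-q[2]])
    return cv2.projectPoints(q.reshape(1,1,3),np.zeros(3),np.zeros(3),K(c),np.array(c["distortion"],float))[0].ravel()
def crop(fn,out,x0,y0,w,h,s):
    im=cv2.imread(fn)[y0:y0+h,x0:x0+w]; cv2.imwrite(out,cv2.resize(im,None,fx=s,fy=s,interpolation=cv2.INTER_CUBIC))
E
python3 - <<'E'
from h import *
save("scene","pics/s0.png");save("top","pics/t0.png")
s=sensors.observe()
for k in s: print(k,np.round(s[k],3))
E
```

```text
time 0.1
qpos [-1.467  0.343  1.525 -0.     1.275 -0.146]
qvel [ 0.    -0.002 -0.001 -0.002  0.002  0.001]
joint_efforts [ 1.0000e-03 -4.3200e+01 -2.4469e+01  7.2000e-02  5.3000e-02 -0.0000e+00]
tool_pos [ 0.13  -0.508  0.251]
tool_rot [-1.572  0.    -2.892]
contact_force [-0.433  0.793 -0.227]
torque [-0.036 -0.018 -0.013]
opening 0.092
```

View pics/s0.png

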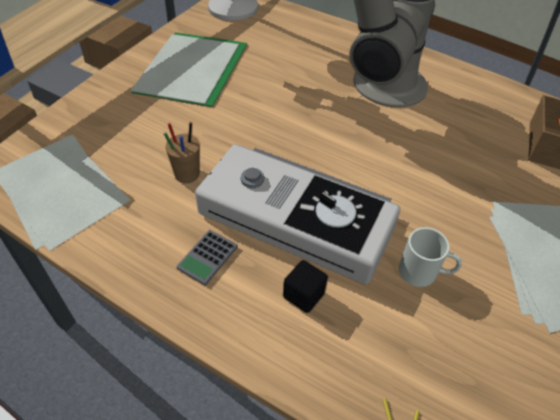

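View pics/t0.png

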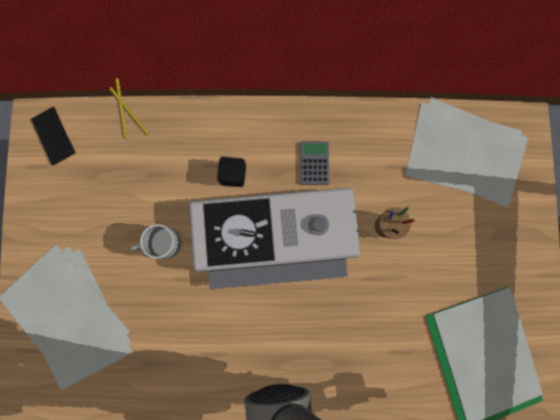

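Run:
```python
from h import *
crop("pics/t0.png","pics/t0c.png",180,180,190,110,4)
crop("pics/t0.png","pics/t0d.png",200,195,80,70,8)
c=load("pics/t0.png")
E=np.array(c["extrinsics"]);print(-E[:3,:3].T@E[:3,3])
for uv in [(190,202),(355,190),(359,257),(194,270),(239,232),(317,224)]: print(uv,pix2w(c,uv,.085).round(4))
```

```text
[0.50416145 0.0351606  1.1573752 ]
(190, 202) [0.6496 0.2294 0.085 ]
(355, 190) [ 0.6797 -0.1669  0.085 ]
(359, 257) [ 0.5184 -0.1734  0.085 ]
(194, 270) [0.4884 0.2167 0.085 ]
(239, 232) [0.5781 0.1116 0.085 ]
(317, 224) [ 0.5972 -0.0737  0.085 ]
```

View pics/t0c.png

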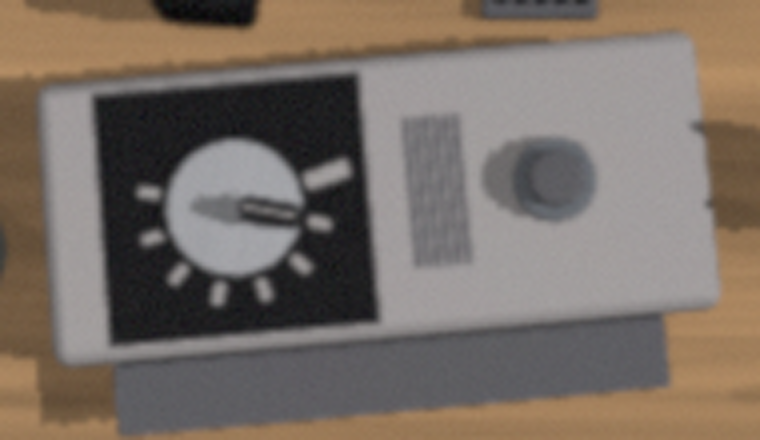

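View pics/t0d.png

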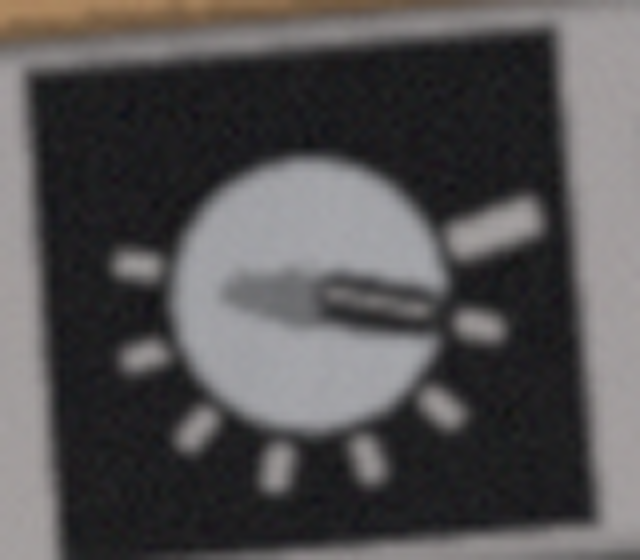

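Run:
```python
from h import *
c=load("pics/t0.png"); s=load("pics/s0.png")
d=pix2w(c,(200+310/8-.5,195+294/8-.5),.093); print("dial",d)
for z in (.095,.1,.105): print("btn",z,pix2w(c,(180+552/4-.5,180+177/4-.5),z))
# marks on panel z=.085 (d crop)
for uv in [(495,228),(480,325),(443,408),(370,461),(277,468),(197,428),(144,357),(137,264)]:
    p=pix2w(c,(200+uv[0]/8-.5,195+uv[1]/8-.5),.0855); v=p[:2]-d[:2]; print(p.round(4),np.hypot(*v).round(4),np.degrees(np.arctan2(v[1],v[0])).round(1)%360)
im=cv2.imread("pics/s0.png");im=cv2.resize(im[140:280,190:410],None,fx=3.5,fy=3.5,interpolation=cv2.INTER_CUBIC)
cv2.imwrite("pics/s0c.png",im)
```

```text
dial [0.5792866  0.11283635 0.093     ]
btn 0.095 [ 0.59697319 -0.07390068  0.095     ]
btn 0.1 [ 0.59653637 -0.07338739  0.1       ]
btn 0.105 [ 0.59609956 -0.0728741   0.105     ]
[0.5995 0.0587 0.0855] 0.0578 290.5
[0.5707 0.0631 0.0855] 0.0505 260.2
[0.5462 0.0739 0.0855] 0.0512 229.6
[0.5305 0.0953 0.0855] 0.0518 199.8
[0.5285 0.1226 0.0855] 0.0518 169.1
[0.5402 0.1463 0.0855] 0.0515 139.4
[0.5611 0.1623 0.0855] 0.0527 110.2
[0.5886 0.1647 0.0855] 0.0527 79.8
```

View pics/s0c.png

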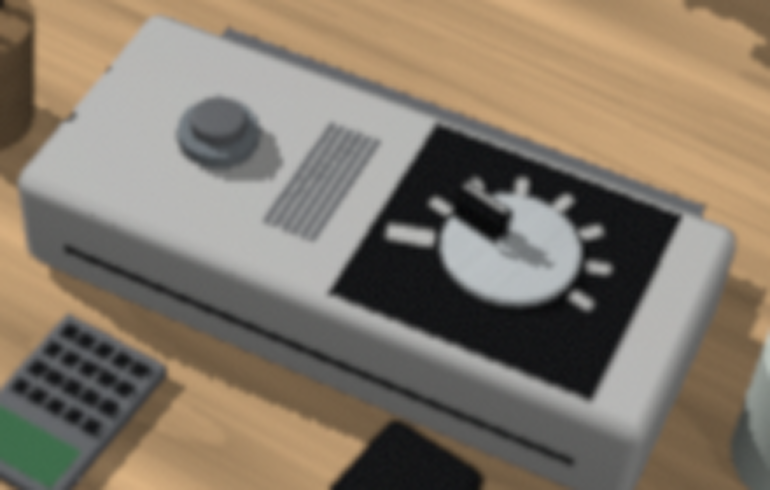

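Run:
```python
from h import *
s=load("pics/s0.png");c=load("pics/t0.png")
f=lambda u,v:(190+u/3.5-.5,140+v/3.5-.5)
print("dial",pix2w(s,f(511,249),.093))
for z in (.095,.1,.105,.11): print("btn",z,pix2w(s,f(220,118),z),pix2w(c,(180+552/4-.5,180+177/4-.5),z))
s=sensors.observe();print(s["tool_pos"],s["tool_rot"])
def pose(C,th,gap,rad=.029):
    t=np.radians(th);u=np.array([np.cos(t),np.sin(t)]);n=np.array([-u[1],u[0]]);return C+rad*u+(.026+gap)*n
print(pose(np.array([.579,.113]),259.8,.01))
```

```text
dial [0.58101177 0.11342599 0.093     ]
btn 0.095 [ 0.58711622 -0.08112106  0.095     ] [ 0.59697319 -0.07390068  0.095     ]
btn 0.1 [ 0.59105272 -0.07842019  0.1       ] [ 0.59653637 -0.07338739  0.1       ]
btn 0.105 [ 0.59498922 -0.07571932  0.105     ] [ 0.59609956 -0.0728741   0.105     ]
btn 0.11 [ 0.59892573 -0.07301846  0.11      ] [ 0.59566275 -0.07236081  0.11      ]
[ 0.12977235 -0.50837981  0.25112504] [-1.57212447e+00  1.89049335e-04 -2.89179082e+00]
[0.60929558 0.07808328]
```

```bash
cat >> h.py <<'E'
from scipy.spatial.transform import Rotation as Ro
C=np.array([.580,.113])
def go(th,gap,z,rad=.029,half=.026,C=C,xy=None):
    "tool-frame shift (mm) and twist (deg) from measured pose to fin angle th (world deg)"
    s=sensors.observe();R=Ro.from_euler("xyz",s["tool_rot"]).as_matrix();p=np.array(s["tool_pos"])
    t=np.radians(th);u=np.array([np.cos(t),np.sin(t)]);n=np.array([-u[1],u[0]])
    P=(C+rad*u+(half+gap)*n) if xy is None else np.array(xy)
    d=R.T@(np.r_[P,z]-p); cur=np.degrees(np.arctan2(R[1,0],R[0,0]))
    tw=-((th-cur+180)%360-180)
    return np.r_[d*1000,tw].round(1)
E
python3 - <<'E'
from h import *
print(go(259.8,.012,.25))
E
```

```text
[-612.4    1.8 -448.6  -65.5]
```

send_rows:
  motion:
    - [[-0.03,0,-0.022,-3],[-0.068,0,-0.05,-7],[-0.106,0,-0.078,-11],[-0.144,0,-0.106,-15],[-0.182,0,-0.134,-19],[-0.22,0,-0.162,-23],[-0.258,0,-0.19,-27],[-0.296,0,-0.218,-32]]
  gripper: 0
  grip_force: 20

```text
time: 0.9
tool_pos: [0.3634, -0.2222, 0.2514]
tool_rot: [-1.572, 0.001, -2.33]
contact_force: [-0.3, -0.8, -0.3]
opening: 0.0324
```

Run:
```python
from h import *
print(go(259.8,.012,.25),sensors.observe()["qpos"].round(3))
```

```text
[-388.8    1.7  -26.1  -33.3] [-7.300e-01  1.610e-01  1.773e+00  1.000e-03  1.209e+00  3.000e-02]
```

send_rows:
  motion:
    - [[-0.049,0,-0.003,-4],[-0.098,0,-0.006,-8],[-0.147,0,-0.01,-12],[-0.196,0,-0.013,-16],[-0.245,0,-0.016,-20],[-0.294,0,-0.02,-24],[-0.343,0,-0.023,-29],[-0.389,0,-0.026,-33.3]]

```text
time: 1.7
tool_pos: [0.6133, 0.0798, 0.2512]
tool_rot: [-1.572, 0.001, -1.745]
contact_force: [1.2, -0.7, -0.1]
opening: 0.0008
```

Run:
```python
from h import *
print(go(259.8,.012,.25),sensors.observe()["qpos"].round(3))
```

```text
[ 2.3  1.2 -0.7  0.2] [5.000e-03 5.170e-01 1.247e+00 1.000e-03 1.379e+00 1.790e-01]
```

send_rows:
  motion:
    - [[0.002,0.03,0,0],[0.002,0.06,0,0],[0.002,0.08,0,0],[0.002,0.095,0,0],[0.002,0.105,0,0],[0.002,0.105,0,0]]

```text
time: 2.3
tool_pos: [0.612, 0.078, 0.1446]
tool_rot: [-1.575, 0.001, -1.745]
contact_force: [0.6, 0.2, -0.1]
opening: 0.0005
```

Run:
```python
from h import *
print(go(259.8,.012,.128),sensors.observe()["contact_force"])
save("scene","pics/s1.png");save("top","pics/t1.png")
im=cv2.imread("pics/s1.png");cv2.imwrite("pics/s1c.png",cv2.resize(im[120:260,240:400],None,fx=4,fy=4,interpolation=cv2.INTER_CUBIC))
im=cv2.imread("pics/t1.png");cv2.imwrite("pics/t1c.png",cv2.resize(im[170:290,170:330],None,fx=4,fy=4,interpolation=cv2.INTER_CUBIC))
```

```text
[ 0.2 16.6  0.4  0.2] [ 0.61111522  0.16321382 -0.14984071]
```

View pics/s1c.png

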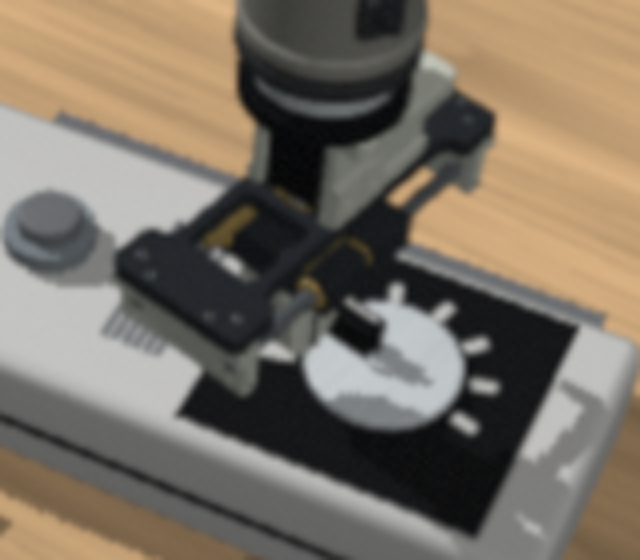

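View pics/t1c.png

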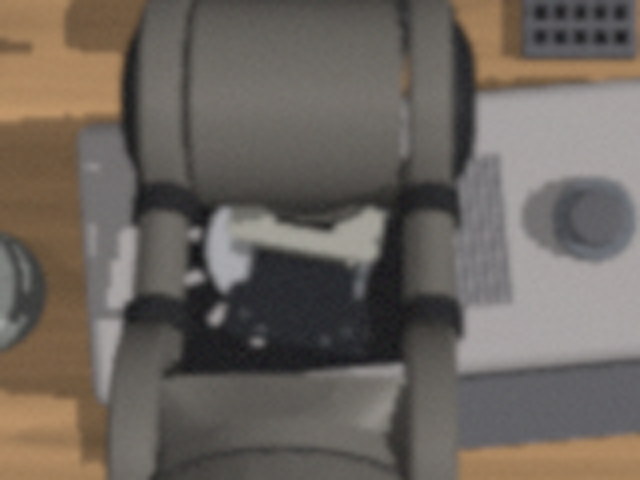

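```bash
cat >> h.py <<'E'
def overlay(fn,out,q,box,s=4):
    c=load(fn);st=sensors.observe();R=Ro.from_euler("xyz",st["tool_rot"]).as_matrix();p=np.array(st["tool_pos"])
    x0,y0,w,h=box
    im=cv2.resize(cv2.imread(fn)[y0:y0+h,x0:x0+w],None,fx=s,fy=s,interpolation=cv2.INTER_CUBIC)
    def line(A,col):
        pts=np.array([(w2pix(c,a)+.5-[x0,y0])*s for a in A]).astype(int);cv2.polylines(im,[pts],True,col,1,cv2.LINE_AA)
    for yy in (.025,-.02):
        line([p+R@np.array([a,yy,b]) for a,b in((-.0095,-.019),(.0095,-.019),(.0095,.019),(-.0095,.019))],(0,0,255))
    t=np.radians(285+4.8)-q;u=np.array([np.cos(t),np.sin(t),0]);n=np.array([-u[1],u[0],0]);C3=np.r_[C,0]
    for z in (.117,.093): line([C3+a*u+b*n+[0,0,z] for a,b in((.004,-.007),(.04,-.007),(.04,.007),(.004,.007))],(0,255,0))
    cv2.imwrite(out,im)
E
python3 - <<'E'
from h import *
overlay("pics/s1.png","pics/s1o.png",.5236,(240,120,160,140))
E
```

```text
(no output)
```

View pics/s1o.png

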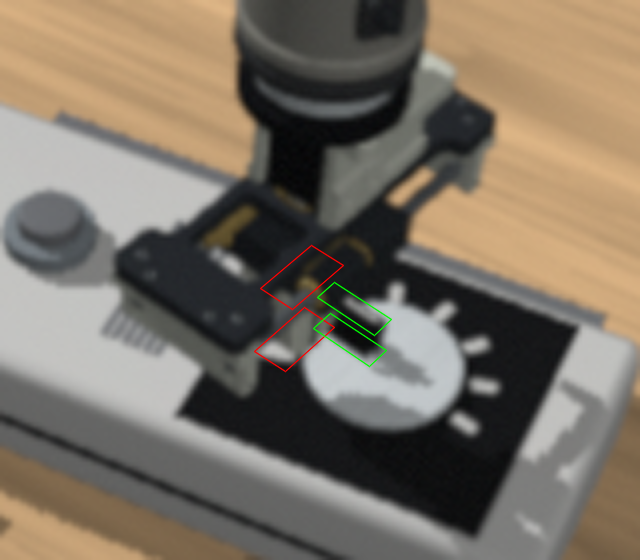

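send_rows:
  motion:
    - [[0,0.008,0,0],[0,0.0165,0,0],[0,0.0165,-0.002,0],[0,0.0165,-0.004,0],[0,0.0165,-0.006,0],[0,0.0165,-0.008,0],[0,0.0165,-0.008,0]]

```text
time: 3.1
tool_pos: [0.6051, 0.0794, 0.1305]
tool_rot: [-1.571, 0.001, -1.745]
contact_force: [-0.5, -0.8, -0.1]
opening: 0.0002
```

Run:
```python
from h import *
print(sensors.observe()["contact_force"])
for th,g in((259.8,0),(257,0),(254,0),(251,0),(248,0),(245,0),(242,0),(239,0)): print(th,go(th,g,.128))
```

```text
[-0.48714596 -0.78918772 -0.1446224 ]
259.8 [ 0.4  2.5 -4.6  0.2]
257 [ 1.6  2.5 -6.1  3. ]
254 [ 2.9  2.5 -7.7  6. ]
251 [ 4.   2.5 -9.4  9. ]
248 [  5.1   2.5 -11.1  12. ]
245 [  6.1   2.5 -12.9  15. ]
242 [  6.9   2.5 -14.8  18. ]
239 [  7.7   2.5 -16.7  21. ]
```

send_rows:
  motion:
    - [[0.0004,0.0025,-0.0025,0],[0.0004,0.0025,-0.0046,0],[0.001,0.0025,-0.0053,1.5],[0.0016,0.0025,-0.0061,3],[0.0022,0.0025,-0.0069,4.5],[0.0029,0.0025,-0.0077,6]]

```text
time: 3.7
tool_pos: [0.597, 0.0779, 0.128]
tool_rot: [-1.571, 0.001, -1.852]
contact_force: [0.1, 0.1, -0.2]
opening: 0.0002
```

Run:
```python
from h import *
s=sensors.observe();print(s["contact_force"],s["torque"])
for th,g in((254,0),(251,0),(248,0),(245,0),(242,0),(239,0),(236,0)): print(th,go(th,g,.128))
```

```text
[ 0.05467593  0.14985199 -0.18379081] [-0.02299424 -0.09036421  0.01666648]
254 [-0.1  0.  -0.  -0.1]
251 [ 1.2  0.  -1.6  2.9]
248 [ 2.5  0.  -3.2  5.9]
245 [ 3.6  0.  -4.9  8.9]
242 [ 4.7  0.  -6.6 11.9]
239 [ 5.7  0.  -8.4 14.9]
236 [  6.6   0.  -10.2  17.9]
```

send_rows:
  motion:
    - [[0.0006,0,-0.0008,1.5],[0.0012,0,-0.0016,3],[0.0018,0,-0.0024,4.5],[0.0025,0,-0.0032,6],[0.003,0,-0.004,7.5],[0.0036,0,-0.0049,9]]

```text
time: 4.3
tool_pos: [0.5921, 0.0756, 0.1283]
tool_rot: [-1.569, 0.002, -2.012]
contact_force: [4.3, -0.8, -0.5]
opening: 0.0004
```

Run:
```python
from h import *
s=sensors.observe();print(s["contact_force"],s["torque"])
save("scene","pics/s2.png");overlay("pics/s2.png","pics/s2o.png",.5236,(280,150,110,100),6)
for th,g in((245,0),(242,0),(239,0),(236,0),(233,0)): print(th,go(th,g,.128))
```

```text
[ 4.29396682 -0.760091   -0.49906764] [-1.34487162e-01 -7.01709631e-01 -4.21287535e-04]
245 [ 0.1  0.2 -0.5 -0.3]
242 [ 1.4  0.2 -2.   2.7]
239 [ 2.6  0.2 -3.7  5.7]
236 [ 3.8  0.2 -5.3  8.7]
233 [ 4.9  0.2 -7.1 11.7]
```

View pics/s2o.png

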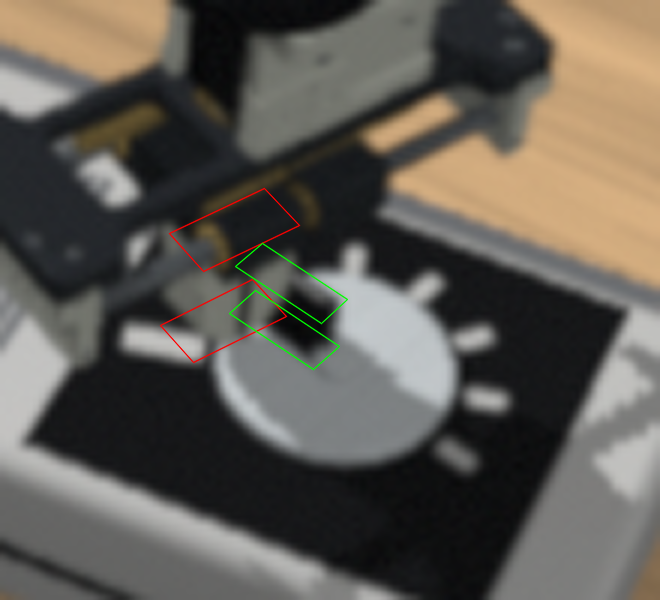

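send_rows:
  motion:
    - [[0.0005,0,-0.0013,1.2],[0.0014,0,-0.002,2.7],[0.002,0,-0.0028,4.2],[0.0026,0,-0.0037,5.7]]

```text
time: 4.75
tool_pos: [0.587, 0.0748, 0.1282]
tool_rot: [-1.571, 0.001, -2.115]
contact_force: [0.2, -1.3, 1.1]
opening: 0.0005
```

Run:
```python
from h import *
s=sensors.observe();print(s["contact_force"])
save("scene","pics/s3.png");overlay("pics/s3.png","pics/s3o.png",1.0472,(280,150,110,100),6)
for th,g in((239,0),(236,0),(233,0),(230,0),(227,0),(224,0),(221,0),(218,0)): print(th,go(th,g,.128))
```

```text
[ 0.24130406 -1.2611996   1.13756411]
239 [-0.3  0.2  0.5 -0.2]
236 [ 1.1  0.2 -1.1  2.8]
233 [ 2.3  0.2 -2.7  5.8]
230 [ 3.5  0.2 -4.4  8.8]
227 [ 4.5  0.2 -6.1 11.8]
224 [ 5.5  0.2 -7.9 14.8]
221 [ 6.4  0.2 -9.7 17.8]
218 [  7.2   0.2 -11.6  20.8]
```

View pics/s3o.png

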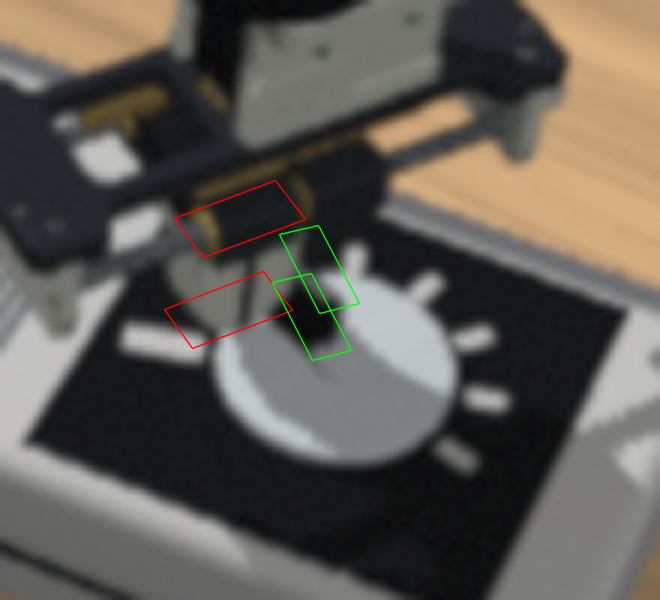

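send_rows:
  motion:
    - [[0.0005,0,-0.0003,1.4],[0.0011,0,-0.0011,2.8],[0.0018,0,-0.0019,4.3],[0.0023,0,-0.0027,5.8],[0.003,0,-0.0035,7.3],[0.0035,0,-0.0044,8.8],[0.004,0,-0.0053,10.3],[0.0045,0,-0.0061,11.8]]

```text
time: 5.6
tool_pos: [0.579, 0.0742, 0.1281]
tool_rot: [-1.571, 0.001, -2.324]
contact_force: [0.2, -0.1, -0.7]
opening: 0.0006
```

Run:
```python
from h import *
s=sensors.observe();print(s["contact_force"])
for th,g in((227,0),(224,0),(221,0),(218,0),(215,0),(212,0),(209,0)): print(th,go(th,g,.128))
```

```text
[ 0.15922668 -0.14067365 -0.74464373]
227 [-0.   0.1  0.3 -0.1]
224 [ 1.3  0.1 -1.3  2.9]
221 [ 2.5  0.1 -2.9  5.9]
218 [ 3.7  0.1 -4.6  8.9]
215 [ 4.8  0.1 -6.3 11.9]
212 [ 5.7  0.1 -8.1 14.9]
209 [  6.6   0.1 -10.   17.9]
```

send_rows:
  motion:
    - [[0.0007,0,-0.0005,1.4],[0.0013,0,-0.0013,2.9],[0.0019,0,-0.0021,4.4],[0.0025,0,-0.0029,5.9],[0.0031,0,-0.0037,7.4],[0.0037,0,-0.0046,8.9]]

```text
time: 6.2
tool_pos: [0.5734, 0.0745, 0.1282]
tool_rot: [-1.571, 0.002, -2.481]
contact_force: [1.4, -1.5, -0.7]
opening: 0.0009
```

Run:
```python
from h import *
s=sensors.observe();print(s["contact_force"])
for th,g in((218,0),(215,0),(212,0),(209,0),(206,0),(203,0)): print(th,go(th,g,.128))
```

```text
[ 1.42212121 -1.51820195 -0.69750005]
218 [ 0.1  0.2 -0.3 -0.2]
215 [ 1.4  0.2 -1.9  2.8]
212 [ 2.7  0.2 -3.5  5.8]
209 [ 3.8  0.2 -5.2  8.8]
206 [ 4.9  0.2 -6.9 11.8]
203 [ 5.9  0.2 -8.7 14.8]
```

send_rows:
  motion:
    - [[0.0007,0,-0.0011,1.3],[0.0014,0,-0.0019,2.8],[0.002,0,-0.0027,4.3],[0.0027,0,-0.0035,5.8],[0.0033,0,-0.0043,7.3],[0.0038,0,-0.0052,8.8]]

```text
time: 6.8
tool_pos: [0.567, 0.0763, 0.1282]
tool_rot: [-1.571, 0.001, -2.637]
contact_force: [1.6, -0.5, -0.2]
opening: 0.0002
```

Run:
```python
from h import *
s=sensors.observe();print(s["contact_force"])
save("scene","pics/s4.png");overlay("pics/s4.png","pics/s4o.png",1.5708,(280,150,110,100),6)
for th,g in((209,0),(206,0),(203,0),(200,0),(197,0),(194,0),(191,0),(188,0)): print(th,go(th,g,.128))
```

```text
[ 1.56903425 -0.45557166 -0.22880102]
209 [-0.3  0.2  0.4 -0.2]
206 [ 1.   0.2 -1.1  2.8]
203 [ 2.3  0.2 -2.7  5.8]
200 [ 3.4  0.2 -4.4  8.8]
197 [ 4.5  0.2 -6.1 11.8]
194 [ 5.5  0.2 -7.9 14.8]
191 [ 6.3  0.2 -9.8 17.8]
188 [  7.1   0.2 -11.7  20.8]
```

View pics/s4o.png

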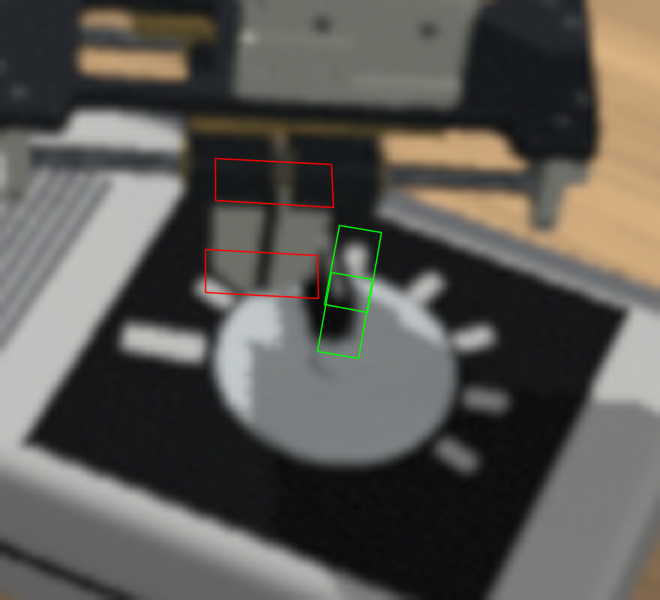

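send_rows:
  motion:
    - [[0.0005,0,-0.0004,1.4],[0.001,0,-0.0011,2.8],[0.0014,0,-0.0016,3.8],[0.0018,0,-0.0022,4.8]]

```text
time: 7.25
tool_pos: [0.5638, 0.0776, 0.1281]
tool_rot: [-1.572, 0.0, -2.723]
contact_force: [-0.3, -0.2, 1.5]
opening: 0.0008
```

Run:
```python
from h import *
s=sensors.observe();print(s["contact_force"])
save("scene","pics/s5.png");overlay("pics/s5.png","pics/s5o.png",1.5708,(280,150,110,100),6)
for th,g in((203,0),(200,0),(197,0),(194,0),(191,0),(188,0)): print(th,go(th,g,.128))
```

```text
[-0.33952649 -0.23478224  1.45174328]
203 [ 0.3  0.1 -0.2  0.9]
200 [ 1.6  0.1 -1.7  3.9]
197 [ 2.8  0.1 -3.4  6.9]
194 [ 3.9  0.1 -5.1  9.9]
191 [ 4.9  0.1 -6.8 12.9]
188 [ 5.9  0.1 -8.7 15.9]
```

View pics/s5o.png

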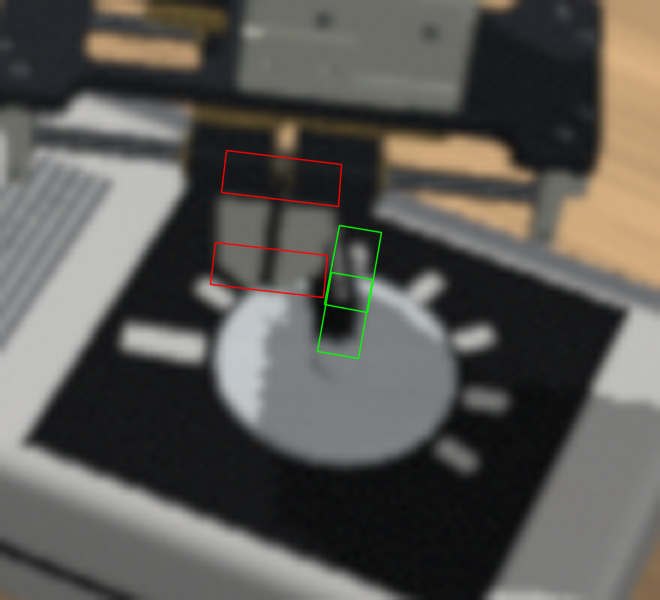

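Run:
```python
from h import *
overlay("pics/s5.png","pics/s5p.png",1.31,(310,175,50,45),8)
im=cv2.imread("pics/s5.png")[175:220,310:360];a=cv2.resize(im,None,fx=8,fy=8,interpolation=cv2.INTER_CUBIC)
a=np.clip(a.astype(float)*1.6,0,255).astype(np.uint8)
cv2.imwrite("pics/s5q.png",np.hstack([a,cv2.imread("pics/s5p.png")]))
```

```text
(no output)
```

View pics/s5q.png

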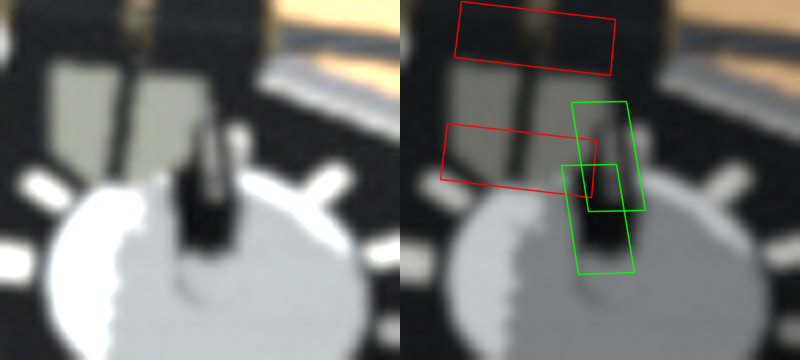

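Run:
```python
from h import *
for th in (214,212,210,208,206): print(th,go(th,0,.128,half=.0215))
```

```text
214 [ -4.4   0.1   0.5 -10.1]
212 [-3.5  0.1 -0.3 -8.1]
210 [-2.6  0.1 -1.2 -6.1]
208 [-1.8  0.1 -2.2 -4.1]
206 [-1.   0.1 -3.2 -2.1]
```

send_rows:
  motion:
    - [[-0.002,0,0.001,-4],[-0.0044,0,0.0008,-9],[-0.0035,0,-0.0003,-8.1],[-0.003,0,-0.0008,-7]]

```text
time: 7.7
tool_pos: [0.5659, 0.0799, 0.128]
tool_rot: [-1.572, 0.0, -2.606]
contact_force: [-0.1, -0.8, 0.2]
opening: 0.0007
```

```bash
cat >> h.py <<'E'
def look(tag,q):
    s=sensors.observe();print(s["contact_force"].round(1))
    fn=f"pics/{tag}.png";save("scene",fn);overlay(fn,f"pics/{tag}p.png",q,(310,175,50,45),8)
    im=cv2.imread(fn)[175:220,310:360];a=cv2.resize(im,None,fx=8,fy=8,interpolation=cv2.INTER_CUBIC)
    a=np.clip(a.astype(float)*1.6,0,255).astype(np.uint8)
    cv2.imwrite(f"pics/{tag}q.png",np.hstack([a,cv2.imread(f"pics/{tag}p.png")]))
E
python3 - <<'E'
from h import *
look("s6",1.31)
for th in (212,210,208,206,204): print(th,go(th,0,.128,half=.0215))
E
```

```text
[-0.1 -0.8  0.2]
212 [-0.6 -0.   0.9 -1.3]
210 [ 0.1 -0.  -0.1  0.7]
208 [ 0.9  0.  -1.1  2.7]
206 [ 1.5  0.  -2.2  4.7]
204 [ 2.2  0.  -3.3  6.7]
```

View pics/s6q.png

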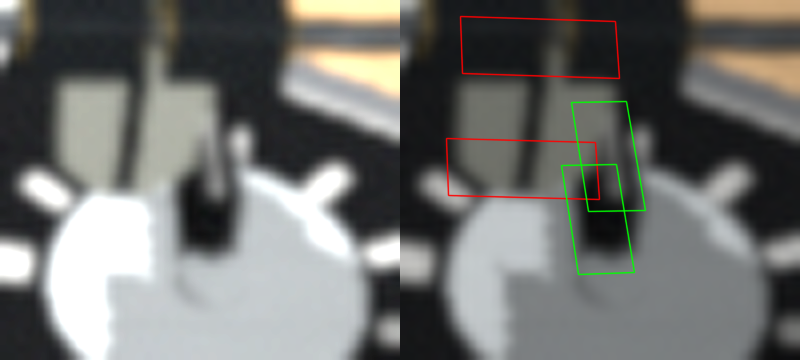

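send_rows:
  motion:
    - [[0.0004,0,-0.0005,1.5],[0.0009,0,-0.0011,2.7],[0.0012,0,-0.0017,3.7],[0.0015,0,-0.0022,4.7]]

```text
time: 8.15
tool_pos: [0.5633, 0.081, 0.128]
tool_rot: [-1.572, 0.0, -2.69]
contact_force: [-0.4, -0.3, -1.2]
opening: 0.0002
```

Run:
```python
from h import *
look("s7",1.5708)
for th in (204,202,200,198,196,194,192): print(th,go(th,0,.128,half=.0215))
```

```text
[-0.4 -0.3 -1.2]
204 [ 0.7  0.  -0.9  1.8]
202 [ 1.4  0.  -2.   3.8]
200 [ 2.   0.  -3.   5.8]
198 [ 2.7  0.  -4.1  7.8]
196 [ 3.2  0.  -5.3  9.8]
194 [ 3.8  0.  -6.4 11.8]
192 [ 4.3  0.  -7.5 13.8]
```

View pics/s7q.png

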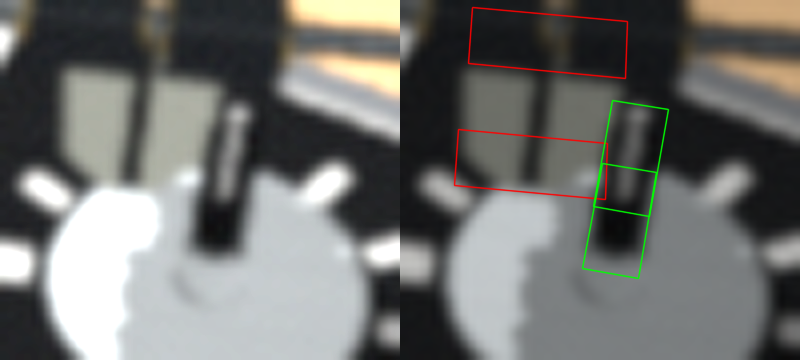

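Run:
```python
from h import *
for th in (202,200,198,196,194,192,190,188,186,184,182): print(th,go(th,0,.128,half=.0185))
```

```text
202 [ 1.2  0.  -5.   3.8]
200 [ 1.7  0.  -6.   5.8]
198 [ 2.2  0.  -7.1  7.8]
196 [ 2.7  0.  -8.2  9.8]
194 [ 3.2  0.  -9.3 11.8]
192 [  3.6   0.  -10.5  13.8]
190 [  3.9   0.  -11.6  15.8]
188 [  4.3   0.  -12.8  17.8]
186 [  4.6   0.  -13.9  19.8]
184 [  4.8   0.  -15.1  21.8]
182 [  5.    0.1 -16.3  23.8]
```

send_rows:
  motion:
    - [[0.0004,0,-0.001,1.2],[0.0008,0,-0.0025,2.5],[0.0012,0,-0.0045,3.8],[0.0017,0,-0.006,5.8],[0.0022,0,-0.0071,7.8],[0.0027,0,-0.0082,9.8],[0.0032,0,-0.0093,11.8],[0.0036,0,-0.0105,13.8]]

```text
time: 9.0
tool_pos: [0.5557, 0.0882, 0.1283]
tool_rot: [-1.571, 0.0, -2.934]
contact_force: [0.5, -3.3, 0.9]
opening: 0.0005
```

Run:
```python
from h import *
look("s8",1.5708)
for th in (190,188,186,184,182,180): print(th,go(th,0,.128,half=.0185))
```

```text
[ 0.5 -3.3  0.9]
190 [ 0.6  0.3 -1.4  1.8]
188 [ 1.2  0.3 -2.4  3.8]
186 [ 1.7  0.3 -3.5  5.8]
184 [ 2.3  0.3 -4.6  7.8]
182 [ 2.7  0.3 -5.7  9.8]
180 [ 3.2  0.3 -6.8 11.8]
```

View pics/s8q.png

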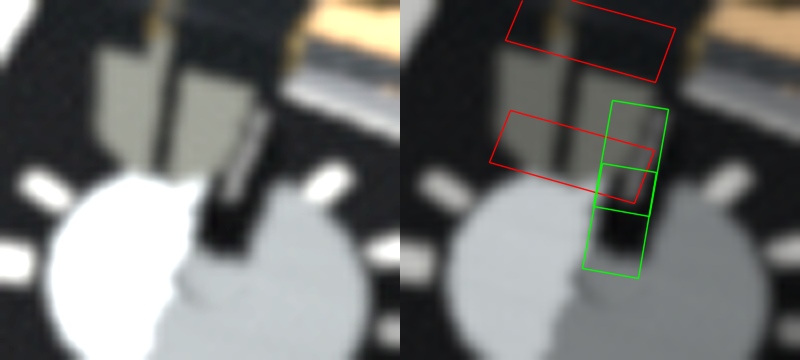

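send_rows:
  motion:
    - [[0.0006,0,-0.0014,1.8],[0.0012,0,-0.0024,3.8],[0.0015,0,-0.003,4.8],[0.0017,0,-0.0035,5.8],[0.002,0,-0.004,6.8],[0.0022,0,-0.0044,7.5]]

```text
time: 9.65
tool_pos: [0.5524, 0.0926, 0.1282]
tool_rot: [-1.572, -0.0, -3.068]
contact_force: [-0.0, 0.8, 0.0]
opening: 0.0006
```

Run:
```python
from h import *
look("s9",2.0944)
for th in (184,182,180,178,176,174,172,170,168,166,164,162): print(th,go(th,0,.128,half=.0185))
```

```text
[-0.   0.8  0. ]
184 [0.  0.2 0.1 0.2]
182 [ 0.7  0.2 -1.   2.2]
180 [ 1.3  0.2 -2.   4.2]
178 [ 1.8  0.2 -3.1  6.2]
176 [ 2.3  0.2 -4.2  8.2]
174 [ 2.8  0.2 -5.3 10.2]
172 [ 3.2  0.2 -6.4 12.2]
170 [ 3.6  0.2 -7.5 14.2]
168 [ 4.   0.2 -8.7 16.2]
166 [ 4.3  0.2 -9.8 18.2]
164 [  4.6   0.2 -11.   20.2]
162 [  4.8   0.2 -12.2  22.2]
```

View pics/s9q.png

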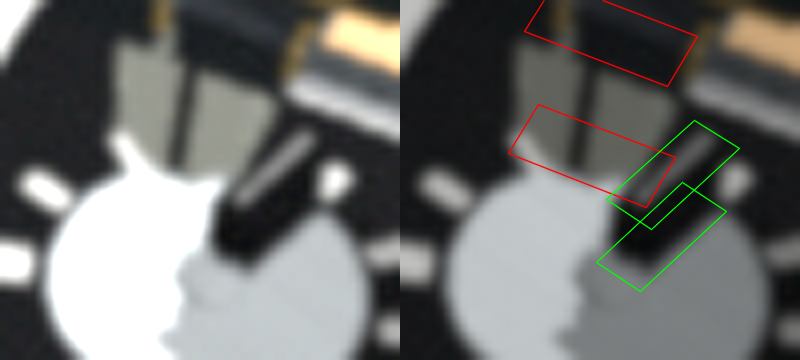

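send_rows:
  motion:
    - [[0.0007,0,-0.0009,2.2],[0.0013,0,-0.002,4.2],[0.0018,0,-0.0031,6.2],[0.0023,0,-0.0042,8.2],[0.0028,0,-0.0053,10.2],[0.0032,0,-0.0064,12.2],[0.0036,0,-0.0075,14.2],[0.004,0,-0.0087,16.2]]

```text
time: 10.5
tool_pos: [0.5478, 0.1, 0.1283]
tool_rot: [-1.57, 0.0, 2.931]
contact_force: [-1.0, -4.5, 1.6]
opening: 0.0003
```

Run:
```python
from h import *
print(sensors.observe()["contact_force"])
for th in (166,164,162,160,158,156,155,154,153,152): print(th,go(th,0,.128,half=.0185))
```

```text
[-0.95147919 -4.50529627  1.5708808 ]
166 [ 0.9  0.3 -1.9  1.9]
164 [ 1.4  0.3 -3.   3.9]
162 [ 2.   0.3 -4.   5.9]
160 [ 2.5  0.3 -5.1  7.9]
158 [ 3.   0.3 -6.2  9.9]
156 [ 3.4  0.3 -7.3 11.9]
155 [ 3.7  0.3 -7.9 12.9]
154 [ 3.8  0.3 -8.5 13.9]
153 [ 4.   0.3 -9.  14.9]
152 [ 4.2  0.3 -9.6 15.9]
```

send_rows:
  motion:
    - [[0.0005,0,-0.0012,1],[0.0009,0,-0.0019,1.9],[0.0014,0,-0.003,3.9],[0.002,0,-0.004,5.9],[0.0023,0,-0.0046,6.9],[0.0025,0,-0.0051,7.9],[0.0028,0,-0.0057,8.9],[0.003,0,-0.0062,9.9]]

```text
time: 11.3
tool_pos: [0.5462, 0.1071, 0.1283]
tool_rot: [-1.57, 0.0, 2.757]
contact_force: [0.0, -0.8, -0.4]
opening: 0.0004
```

Run:
```python
from h import *
look("s10",2.3)
for th in (157,156,155,154,153,152,151,150): print(th,go(th,0,.128,half=.0185))
```

```text
[ 0.  -0.8 -0.4]
157 [ 0.1  0.3 -0.1  0.9]
156 [ 0.4  0.3 -0.6  1.9]
155 [ 0.7  0.3 -1.2  2.9]
154 [ 1.   0.3 -1.7  3.9]
153 [ 1.3  0.3 -2.2  4.9]
152 [ 1.6  0.3 -2.8  5.9]
151 [ 1.9  0.3 -3.3  6.9]
150 [ 2.1  0.3 -3.8  7.9]
```

View pics/s10q.png

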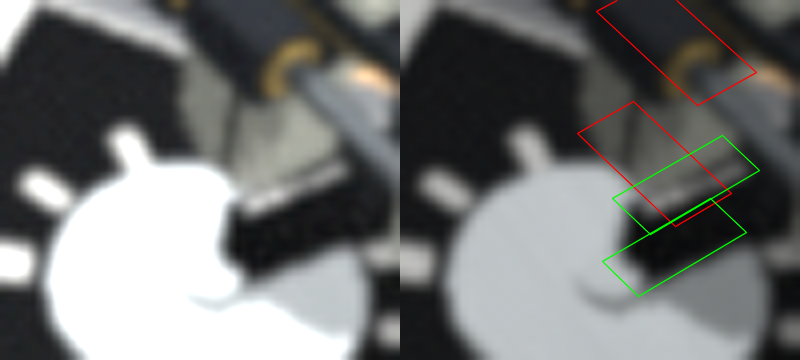

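Run:
```python
from h import *
o=[]
for q in (2.4,2.618):
    overlay("pics/s10.png","pics/x.png",q,(310,175,50,45),8);o.append(cv2.imread("pics/x.png"))
cv2.imwrite("pics/s10r.png",np.hstack(o))
```

```text
(no output)
```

View pics/s10r.png

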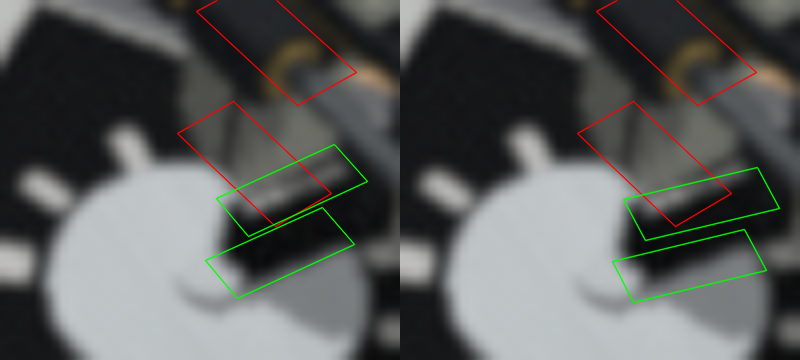

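send_rows:
  motion:
    - [[0.0002,0,-0.0003,1.3],[0.0005,0,-0.0007,2.1],[0.0007,0,-0.0012,2.9],[0.0007,0,-0.0012,2.9]]

```text
time: 11.75
tool_pos: [0.546, 0.1086, 0.1282]
tool_rot: [-1.57, 0.0, 2.705]
contact_force: [0.4, -0.0, 0.2]
opening: 0.0
```

Run:
```python
from h import *
look("s11",2.618)
for th in (155,154,153,152,151,150): print(th,go(th,0,.128,half=.0185))
```

```text
[ 0.4 -0.   0.2]
155 [0.  0.2 0.1 0. ]
154 [ 0.4  0.2 -0.4  1. ]
153 [ 0.7  0.2 -0.9  2. ]
152 [ 1.   0.2 -1.5  3. ]
151 [ 1.3  0.2 -2.   4. ]
150 [ 1.5  0.2 -2.5  5. ]
```

View pics/s11q.png

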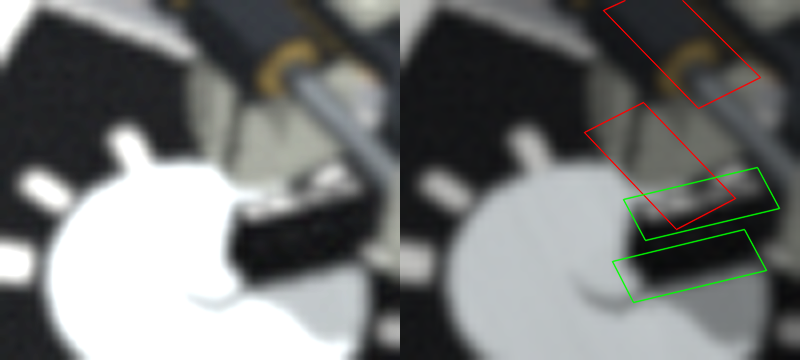

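send_rows:
  motion:
    - [[0,0,0.003,0],[0,0,0.008,0],[0,-0.015,0.012,0],[0,-0.04,0.012,0],[0,-0.075,0.012,0],[0,-0.11,0.012,0],[0,-0.12,0.012,0]]

```text
time: 12.5
tool_pos: [0.5422, 0.0974, 0.2523]
tool_rot: [-1.573, 0.006, 2.706]
contact_force: [-0.7, -0.0, 0.6]
opening: 0.0002
```

Run:
```python
from h import *
print(sensors.observe()["qpos"].round(2))
save("top","pics/t2.png");look("s12",2.618)
im=cv2.imread("pics/t2.png");cv2.imwrite("pics/t2c.png",cv2.resize(im[170:290,170:330],None,fx=4,fy=4,interpolation=cv2.INTER_CUBIC))
```

```text
[ 0.04  0.39  1.46 -0.    1.29  2.05]
[ 0.5 -0.2  0.4]
```

View pics/s12q.png

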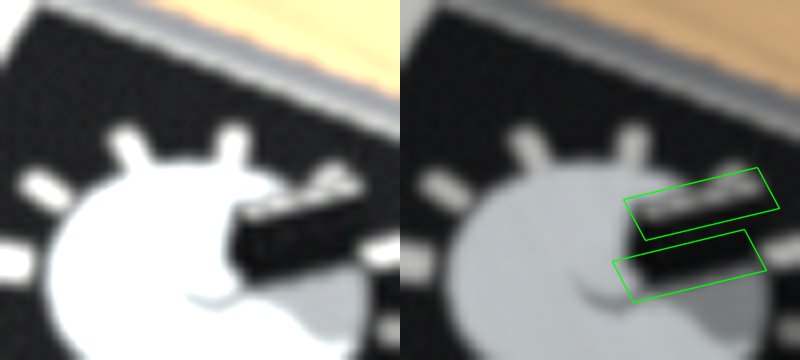

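View pics/t2c.png

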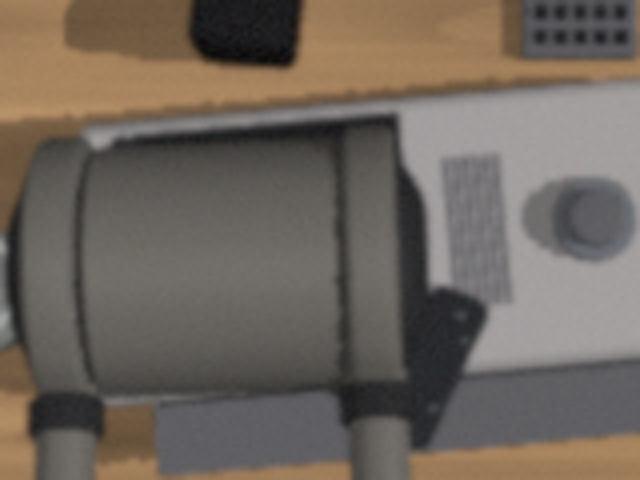

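Run:
```python
from h import *
print(go(155,0,.17,xy=(.5955,-.075)), sensors.observe()["tool_pos"])
```

```text
[-121.5   80.1  133.6    0. ] [0.5414492  0.09744274 0.24980574]
```

send_rows:
  motion:
    - [[-0.02,0,0.022,0],[-0.048,0,0.053,0],[-0.076,0,0.084,0],[-0.104,0.01,0.115,0],[-0.12,0.035,0.133,0],[-0.1215,0.06,0.1336,0],[-0.1215,0.078,0.1336,0],[-0.1215,0.08,0.1336,0]]

```text
time: 13.4
tool_pos: [0.593, -0.0749, 0.1653]
tool_rot: [-1.57, -0.005, 2.705]
contact_force: [0.1, 0.3, -0.0]
opening: 0.0
```

Run:
```python
from h import *
print(go(155,0,.14,xy=(.5955,-.075)), sensors.observe()["contact_force"])
save("top","pics/t3.png");save("scene","pics/s13.png")
overlay("pics/s13.png","pics/s13o.png",2.618,(210,120,190,150),4)
overlay("pics/t3.png","pics/t3o.png",2.618,(200,195,80,70),8)
```

```text
[-2.4 25.3 -1.  -0. ] [ 0.13495089  0.31451861 -0.03316057]
```

View pics/s13o.png

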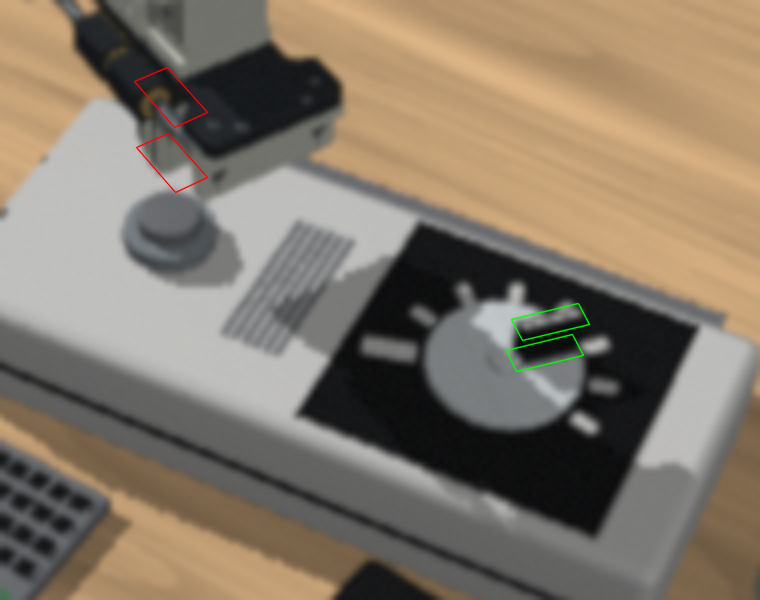

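View pics/t3o.png

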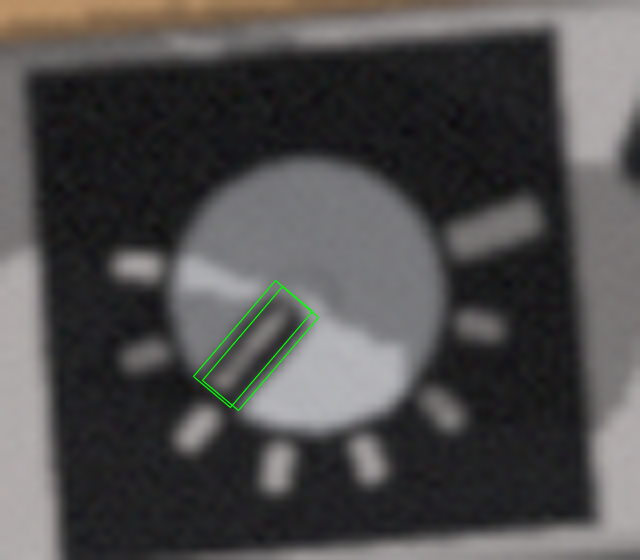

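send_rows:
  motion:
    - [[-0.002,0.01,-0.001,0],[-0.0024,0.02,-0.001,0],[-0.0024,0.025,-0.001,0],[-0.0024,0.027,-0.001,0],[-0.0024,0.027,-0.001,0]]

```text
time: 14.0
tool_pos: [0.5973, -0.0749, 0.1414]
tool_rot: [-1.571, -0.0, 2.706]
contact_force: [-0.5, 0.2, -0.6]
opening: 0.0003
```

Run:
```python
from h import *
print(go(155,0,.13,xy=(.5955,-.075)), sensors.observe()["contact_force"])
save("scene","pics/s14.png")
overlay("pics/s14.png","pics/s14o.png",2.618,(220,135,80,60),8)
```

```text
[ 1.6 11.4  0.9  0. ] [-0.54562362  0.18775694 -0.57514593]
```

View pics/s14o.png

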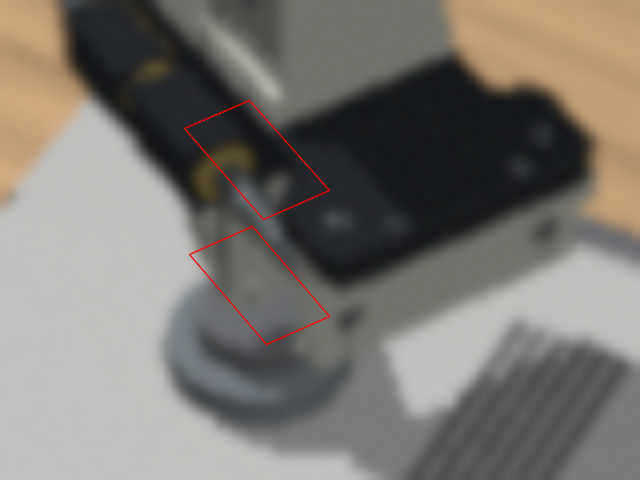

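send_rows:
  motion:
    - [[0.001,0.002,0.0005,0],[0.0016,0.004,0.0009,0],[0.0016,0.006,0.0009,0],[0.0016,0.008,0.0009,0],[0.0016,0.01,0.0009,0],[0.0016,0.01,0.0009,0]]

```text
time: 14.65
tool_pos: [0.5956, -0.0751, 0.1317]
tool_rot: [-1.571, 0.0, 2.706]
contact_force: [-0.1, -0.0, 2.6]
opening: 0.0004
```

send_rows:
  motion:
    - [[0,0.001,0,0],[0,0.002,0,0],[0,0.003,0,0],[0,0.003,0,0]]

```text
time: 15.05
tool_pos: [0.5957, -0.0751, 0.1288]
tool_rot: [-1.571, 0.001, 2.706]
contact_force: [-0.4, 0.2, 3.6]
opening: 0.0003
```

send_rows:
  motion:
    - [[0,0.001,0,0],[0,0.002,0,0],[0,0.002,0,0]]

```text
time: 15.35
tool_pos: [0.5957, -0.0751, 0.1268]
tool_rot: [-1.571, 0.001, 2.706]
contact_force: [-0.9, -0.6, 4.8]
opening: 0.0006
```

send_rows:
  motion:
    - [[0,0.001,0,0],[0,0.002,0,0],[0,0.002,0,0]]

```text
time: 15.65
tool_pos: [0.5958, -0.0751, 0.1261]
tool_rot: [-1.572, 0.002, 2.706]
contact_force: [-4.5, 0.4, 12.1]
opening: 0.0004
```

send_rows:
  motion:
    - [[0,0.001,0,0],[0,0.002,0,0],[0,0.002,0,0]]

```text
time: 15.95
tool_pos: [0.5957, -0.0751, 0.126]
tool_rot: [-1.572, 0.003, 2.706]
contact_force: [-6.1, 1.8, 15.7]
opening: 0.0007
```

send_rows:
  motion:
    - [[0,-0.003,0,0],[0,-0.008,0,0],[0,-0.015,0,0],[0,-0.03,0,0],[0,-0.06,0,0],[0,-0.1,0,0],[0,-0.12,0,0]]

```text
time: 16.65
tool_pos: [0.5965, -0.0753, 0.2494]
tool_rot: [-1.572, 0.007, 2.706]
contact_force: [0.4, 0.4, -0.8]
opening: 0.0003
```

Run:
```python
from h import *
save("scene","pics/s15.png");save("top","pics/t4.png")
im=cv2.imread("pics/s15.png");a=cv2.resize(im[140:280,190:410],(770,490),interpolation=cv2.INTER_CUBIC);cv2.imwrite("pics/s15c.png",a)
```

```text
(no output)
```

View pics/s15c.png

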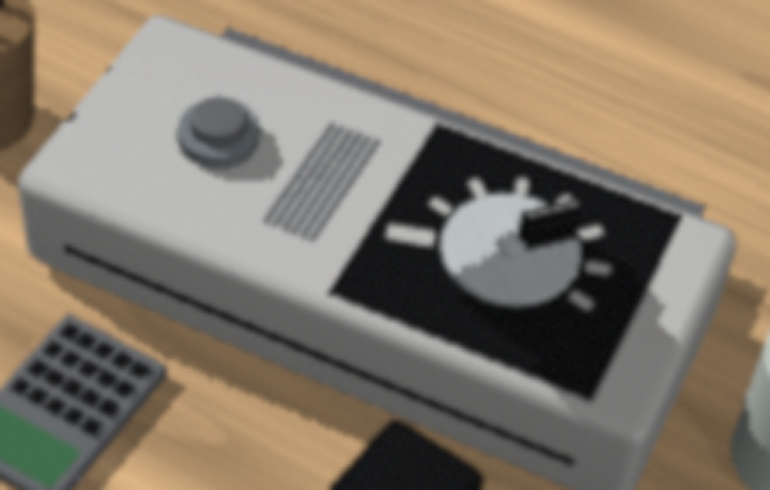

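View pics/t4.png

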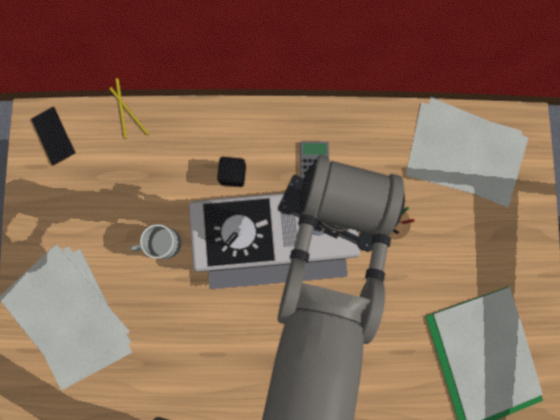

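The button is up again, at about (218,118) in the scene crop, as it was at the start. In the top view the fin points at the fifth short mark, at about (231,240), and the objects have not moved. The arm is clear, so I'm handing in.

```bash
python3 -c "
from cell import hand_in
print(hand_in())"
```

```text
the job is handed in; nothing more can be done
None
```

The laminator is set: the selector is on the fifth short mark, and the start button was pressed fully down and let up again. I handed the job in at about 17 s on the robot's clock.

- **Selector:** It started at the first short mark. I pushed the fin clockwise with the closed fingertips, four clicks. The top camera overlay at 2.618 rad matched the fin before I pressed start, and the pictures show no overshoot.
- **Start button:** I pressed it until the fingers stalled at 12 to 16 N, after about 6 mm of travel. After I lifted off, the scene picture shows it at its original height.
- **Rest of the scene:** In the last top picture the mug and speaker are where they were. The arm partly hides the pen cup and calculator there, but what shows of them in the two final pictures has not moved. The arm ended clear of everything, with the force reading near zero.
- **What disagreed:** The fingers are thinner at the tip than the stated outline. The fin therefore followed up to about 10° behind what I had calculated, and I corrected the contact offset partway through, using the pictures.

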